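# Walk the marble cooling block to its stop and set the wax tin on it

## Robot

A 6-joint arm with a two-finger parallel gripper is mounted at the origin on a cart in front of the work surface, level with it; the furniture and walls round the work are solid. World frame = base frame: x ahead of the robot, y to its left, z up, the work surface at z = 0. Lengths are in mm, angles in rad, forces in N, time in s.
With the tool pointing down it reaches from about 350 to 975 mm from the base axis. Payload 7.1 kg.
Tool frame: the origin (TCP) lies at the very end of the fingers, on their centre line; the grasp point (between the pads) lies bot.pinch_z behind it (bot.pinch_z is the distance from the TCP to the grasp point, in mm); z points along the fingers, y is the direction in which the jaws open and shut (so a half turn about z gives the same grasp; the last joint's range is limited). The gripper opens to 88 mm and grips with 3 to 60 N. Pads are 20 mm wide; open, the fingers measure 115 mm over their backs; the gripper's body (75 mm by 178 mm) begins 61 mm behind the grasp point.
Start: joints at [-1.183, 0.423, 1.63, -0, 1.089, -0.019], TCP at [247.311, -573.971, 222.675] pointing down, gripper open.
Joint ranges: [-3, 3], [-0.9, 2.11], [0.09, 2.58], [-1.31, 4.45], [0.11, 2.69], [-2.54, 2.54]. Speed limits (rad/s): [2.39, 2.39, 3.01, 3.14, 3.14, 3.14].

## Interface

Orientations are given as a unit quaternion [w, x, y, z].
In Python, from station import observe, optics, ticket, bot gives the robot as it stands.
- The arm moves only by the tool play_rows, never from a script. Its argument "commands" is a list of rows, each a list of 7 numbers: the opening, from 0 (shut) to 1 (fully open), then the shift along the world's x, y, z in units of 25 mm (1.0 is 25 mm), then the turn, a rotation vector about the world's x, y, z in units of 6 degrees (1.0 is 6 degrees). A call has 1 to 12 rows; each row is the pose to reach, as a shift and turn from the pose commanded when the call began; what a row does not reach only later rows make up. A row lasts 1/12 s, in which the tool goes at most 41.7 mm and 7.16 degrees, less where a joint would pass 70% of its speed; a pose out of reach is approached as far as the arm can. A call with a gripper value outside its range is refused whole. The fingers move at their own pace and stop on an object; "squeeze" is the grip in N (left out, the last holds). Time passes only in rows, so rows that repeat a pose let the fingers close. It gives the time, the measured TCP pose, the force and the opening at its end, in the units of the state.
- observe(): the state, without advancing time (a new reading comes with each control period).
- optics.get_image(name): name is "scene" or "top"; returns a dict with "img" (384x512x3 uint8, blue, green, red), "z_map" (384x512 float32, mm along the optical axis (not along the pixel's ray), 0 where there is no reading), "fx", "fy", "cx", "cy" (pixels), "dist" ([k1, k2, p1, p2, k3] as OpenCV has them; the pictures are not rectified), "R" (3x3) and "t" (3): a world point X has camera coordinates R X + t. Camera axes: x right, y down, z forward; pixel columns grow to the right and rows downward; lengths in mm; the calibration is good to about 2 mm. A picture is of the moment at which its call begins.
- ticket.close_job(): hands the job in, once; it reports no verdict.
The state is a dict: "t": time; "joint_pos": joint angles; "joint_velocities": joint speeds; "joint_torque": joint torques, N m; "eef_pos": TCP position; "tool_rot": TCP orientation; "wrist_force": force on the tool from outside, world axes, zero at the start; "wrist_torque": the same for the moment, N m; "opening": opening from 0.0 (shut) to 1.0 (fully open).
Only numpy, scipy, OpenCV 4.12 (cv2) and the standard library are available. Lean on these libraries where they do the work, as an engineer would, in place of code of your own. Each camera call takes 0.05 s, during which the arm holds its last target.

## Task

The marble cooling block is too heavy to carry, so walk it across the bench to the wooden stop by pushing its two near corners in turn: first swing its left side ahead, then its right, at least ten degrees to each side of square with the stop, and go on until its far face is flush against the stop and roughly centred on it (within 3 cm). Then stand the pale metal tin of blue wax upright on the three brass studs on the block, bearing on all three so that it cannot rock. Keep the block down on the bench, do not tip the tin over and leave everything else where it is.

Things in the scene. Friction and masses are not known exactly. Their poses are not given: they have to be found in the camera images.
- stop: Fixed wooden batten 240 mm long (its y), 34 mm deep, 36 mm high, with a black rubber strip along the near face and a white centre mark on top. Origin: middle of the rubber face at bench height. x points square through the stop, away from the robot; y along it to the left; z up. At the start it lies turned up to about 0.2 rad from the room.
- stop_diag (a point): The same point as the stop's origin, with x turned 45 degrees to the left (counter-clockwise seen from above) of the stop's x. It only serves to tell the sign of the block's swing.
- block: Loose white marble block, 110 mm deep (x), 170 mm wide (y), 45 mm high, 2.1 kg +-15%, friction on the bench about 0.6: a straight shove takes 9 to 17 N, one near corner less; pushed there it turns about a point toward the other corner and its middle goes ahead 7 to 11 mm per 0.1 rad. Origin: centre of underside; x toward the stop, y left. Starts 90 to 115 mm short of the stop, nearly square.
- front_left (a point): Left end of the block's far face (55 mm ahead of the block's origin, 85 mm left), at half its height.
- front_right (a point): Right end of the block's far face (55 mm ahead, 85 mm right), at half its height.
- rear_left (a point): Left near corner of the block (55 mm back, 85 mm left), at half its height: the corner to push to swing the left side ahead.
- rear_right (a point): Right near corner of the block (55 mm back, 85 mm right), at half its height.
- seat (a point): Centre of the three-stud rest, level with the studs' tops, 53 mm above the middle of the block's underside: the tin's underside comes here. Between the studs stand three round-topped brass guide pins, 6 mm thick, on a circle of 33 mm radius, rising 8.5 mm above the studs' tops and 4 mm clear of a centred tin.
- stud_far: Domed brass stud fixed on the block, 8 mm high, 18 mm from the rest's centre on the stop side. Origin on the block's top face.
- stud_left: The same, 18 mm from the rest's centre, at 120 degrees counter-clockwise from the stop side.
- stud_right: The same, 18 mm from the rest's centre, at 120 degrees clockwise from the stop side.
- blue_tin: Loose pale metal open tin with blue wax and blue drips down its side, 53 mm across, 50 mm high, 0.12 kg, full of set wax to 35 mm. Origin: centre of its underside; z up. Grip it round the outside near the top. It stands on the bench to the left or right of the block, changing places with the red tin.
- red_tin: Bystander: pale metal open tin with red-brown wax, 59 mm across, 45 mm high, no blue. Origin: centre of its underside.
- green_study: Bystander: small painted board, green and rose, 140 x 152 x 11 mm, lying flat. Origin: centre of its underside.

How it is judged:
By the outcome, as a careful person would: the job done as asked, in the order asked, and still so for the second after the job is handed in, with the robot touching nothing.
It also fails if it takes over 67 s, if anything falls off the work surface, if the arm or the gripper's body presses on something with over 40 N, if the wrist force passes 120 N, or if a joint passes its speed limit or range.

## Working session

There is one attempt and no reset: what is moved stays moved. The work goes in short steps, Python scripts to look and compute and a tool call to move; the robot and the scene stay as the last step left them, time stands still between calls to the robot, and variables do not carry over. Pictures are saved under pics/ and viewed, and the job is handed in when it is done.

Besides the shell and the picture viewer there is one more tool, called after "Request:" as a command line: name --pt "numbers of a row" for each row, then --argument value for the rest. play_rows: Moves the arm, as the interface text tells. Its arguments: {"type":"object","properties":{"commands":{"type":"array"},"squeeze":{"type":"number"}},"required":["commands"]}

```bash
ls; mkdir -p pics; python3 - <<'E'
from station import observe, optics, ticket, bot
import cv2
print(observe()); print(bot.pinch_z, [a for a in dir(bot) if a[0]!='_'])
for n in("scene","top"):
    d=optics.get_image(n); cv2.imwrite(f"pics/{n}0.png",d["img"])
    print(n,d["fx"],d["fy"],d["cx"],d["cy"],d["dist"],d["R"],d["t"])
E
```

```text
pics
{'t': 0.0, 'joint_pos': array([-1.18300525e+00,  4.23861885e-01,  1.63073986e+00,  1.04125155e-05,
        1.08857800e+00, -1.89871558e-02]), 'joint_velocities': array([ 1.12999288e-03, -8.76978030e-04, -4.53706825e-04, -1.57492005e-04,
       -6.52744919e-05,  4.84090425e-04]), 'joint_torque': array([ 3.39901944e-04, -5.44628119e+01, -2.73666000e+01,  6.44604466e-02,
        2.27762922e-02, -1.40168286e-04]), 'eef_pos': array([ 247.0952796 , -573.44427686,  221.86897047]), 'tool_rot': array([-7.80936856e-04,  9.79387817e-01,  2.01987310e-01, -1.40970885e-04]), 'wrist_force': array([ 0.10314816, -0.39061698, -0.17307913]), 'wrist_torque': array([ 0.05549195,  0.00927596, -0.03155528]), 'opening': 0.9996863524966144}
18.700000000000003 ['Unreachable', 'pinch_z']
scene 347.53208978941063 347.53208978941063 245.5628299792306 188.57574086583713 [-0.06819998  0.          0.          0.          0.        ] [[-0.61158649 -0.79106904 -0.01310487]
 [-0.39862976  0.32240935 -0.85857238]
 [ 0.68341516 -0.51986727 -0.51252486]] [383.96787819 265.27570906 893.93696578]
top 464.66600004817644 464.66600004817644 259.1074026485449 187.6297647471571 [0.05921492 0.         0.         0.         0.        ] [[ 0.01725584 -0.99982287 -0.00751446]
 [-0.99392836 -0.01633632 -0.10880961]
 [ 0.10866758  0.00934643 -0.99403421]] [  52.20208429  585.29659018 1280.58612852]
```

View pics/top0.png

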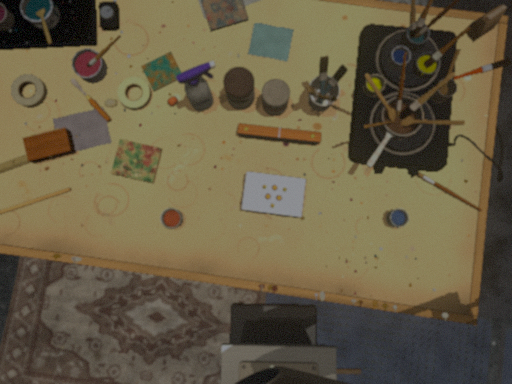

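View pics/scene0.png

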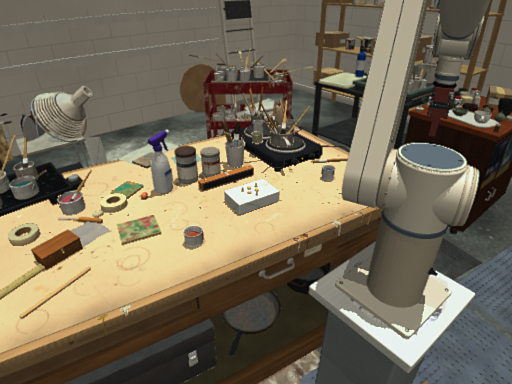

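The top view shows the block at about (273,195) and the stop at (278,133). The blue tin is on the right at (398,217), the red tin on the left at (172,217), and the board at (137,160).

```bash
cat > h.py <<'E'
from station import observe, optics, ticket, bot
import cv2, numpy as np
def ray(d,uv,z):
    K=np.array([[d["fx"],0,d["cx"]],[0,d["fy"],d["cy"]],[0,0,1]])
    n=cv2.undistortPoints(np.array(uv,float).reshape(-1,1,2),K,np.array(d["dist"],float)).reshape(-1,2)
    R,t=np.array(d["R"]),np.array(d["t"])
    C=-R.T@t; D=np.c_[n,np.ones(len(n))]@R
    z=np.broadcast_to(z,(len(n),))
    return C+D*((z-C[2])/D[:,2])[:,None]
def crop(d,x0,y0,x1,y1,s,name):
    cv2.imwrite(name,cv2.resize(d["img"][y0:y1,x0:x1],None,fx=s,fy=s,interpolation=cv2.INTER_CUBIC))
E
python3 - <<'E'
from h import *
d=optics.get_image("top"); 
crop(d,225,110,345,230,5,"pics/crop0.png")
hsv=cv2.cvtColor(d["img"],cv2.COLOR_BGR2HSV)
for p in [(250,200),(273,180),(260,133),(278,133),(225,200),(398,217),(172,217),(280,141),(265,190)]:
    print(p,d["img"][p[1],p[0]],hsv[p[1],p[0]],d["z_map"][p[1],p[0]])
crop(d,370,190,430,250,8,"pics/tin0.png")
E
```

```text
(250, 200) [144 141 139] [108   9 144] 1298.9827
(273, 180) [141 139 136] [102   9 141] 1306.1208
(260, 133) [ 43  87 134] [ 15 173 134] 1325.5244
(278, 133) [ 90 107 135] [ 11  85 135] 1328.197
(225, 200) [ 87 126 141] [ 22  98 141] 1342.0569
(398, 217) [85 67 55] [108  90  85] 1302.0874
(172, 217) [ 36  60 117] [  9 177 117] 1315.0559
(280, 141) [56 80 90] [21 96 90] 1358.2494
(265, 190) [145 139 140] [125  11 145] 1297.6528
```

View pics/crop0.png

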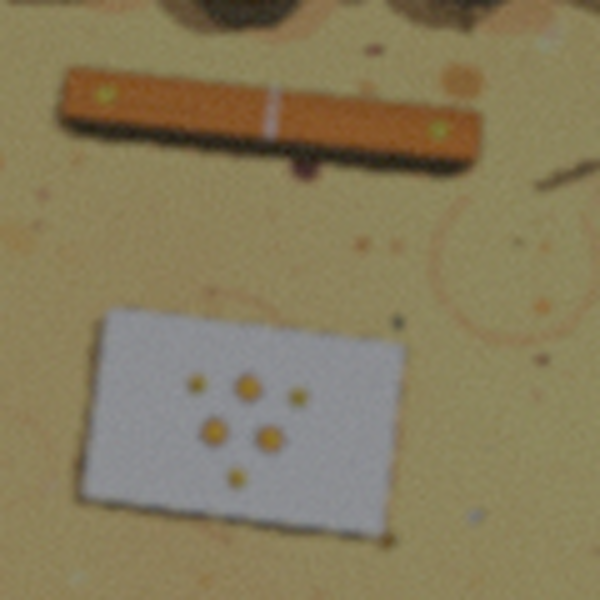

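View pics/tin0.png

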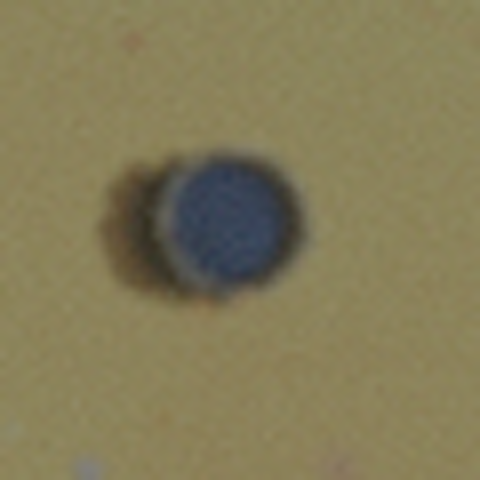

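```bash
cat >> h.py <<'E'
def big(m):
    c,_=cv2.findContours(m.astype(np.uint8),cv2.RETR_EXTERNAL,cv2.CHAIN_APPROX_NONE)
    return max(c,key=cv2.contourArea)
def rect(c,z,d,grow=0.5):
    P=ray(d,c.reshape(-1,2),z)[:,:2]
    r=cv2.minAreaRect(P.astype(np.float32))
    B=cv2.boxPoints(r); 
    e=[B[1]-B[0],B[2]-B[1]]; l=e[0] if np.linalg.norm(e[0])>np.linalg.norm(e[1]) else e[1]
    if l[1]<0:l=-l
    yaw=np.arctan2(-l[0],l[1])   # long axis = local +y
    return np.array(r[0]),sorted(r[1]),yaw
def blockpose(d):
    """white top: long edges by contour"""
    im=d["img"]; hsv=cv2.cvtColor(im,cv2.COLOR_BGR2HSV)
    m=((hsv[...,1]<45)&(hsv[...,2]>115)).astype(np.uint8); w=np.zeros_like(m); w[100:235,215:340]=1
    m=cv2.morphologyEx(m*w,cv2.MORPH_CLOSE,np.ones((3,3)))
    return rect(big(m),45,d)
def studs(d,x0=215,y0=100,x1=340,y1=235):
    im=d["img"]; hsv=cv2.cvtColor(im,cv2.COLOR_BGR2HSV)
    return hsv
def stop(d):
    hsv=cv2.cvtColor(d["img"],cv2.COLOR_BGR2HSV)
    m=((hsv[...,1]>135)&(hsv[...,2]>70)&(hsv[...,0]<20)).astype(np.uint8); w=np.zeros_like(m); w[115:155,225:335]=1
    m=cv2.morphologyEx(m*w,cv2.MORPH_CLOSE,np.ones((5,5)))
    return rect(big(m),36,d)
def loc(P,c,yaw):
    a=np.array([np.cos(yaw),np.sin(yaw)]);b=np.array([-a[1],a[0]])
    q=np.atleast_2d(P)[:,:2]-c; return np.c_[q@a,q@b]
E
python3 - <<'E'
from h import *
d=optics.get_image("top"); im=d["img"]
hsv=cv2.cvtColor(im,cv2.COLOR_BGR2HSV)
b=blockpose(d);s=stop(d)
print("block",b);print("stop",s)
# profile of the stop depth: local x of brightness, sampled along y
cs,yaw=s[0],s[2]
R,t=np.array(d["R"]),np.array(d["t"]);K=np.array([[d["fx"],0,d["cx"]],[0,d["fy"],d["cy"]],[0,0,1]])
for x in range(-40,30,3):
    ys=np.arange(-100,100,4.); a=np.array([np.cos(yaw),np.sin(yaw)]);bb=np.array([-a[1],a[0]])
    X=np.c_[cs+x*a+ys[:,None]*bb,np.full(len(ys),36.)]
    p=cv2.projectPoints(X,cv2.Rodrigues(R)[0],t,K,np.array(d["dist"]))[0].reshape(-1,2).astype(np.float32)
    v=cv2.remap(im,p[None,:,0],p[None,:,1],cv2.INTER_LINEAR)[0]
    print(x,np.median(v,axis=0))
m=((hsv[...,1]>70)).astype(np.uint8)
# white mark
print("block in stop frame",loc(b[0],cs,yaw),b[2]-yaw)
# tins
for nm,(u0,v0,u1,v1) in dict(blue=(375,195,425,240),red=(150,195,195,240)).items():
    sub=hsv[v0:v1,u0:u1]; 
    m=((sub[...,0]>95)&(sub[...,0]<130)&(sub[...,1]>60)) if nm=="blue" else ((sub[...,0]<13)&(sub[...,1]>110))
    c=big(m); (cx,cy),r=cv2.minEnclosingCircle(c); 
    print(nm,(cx+u0,cy+v0),r,ray(d,[(cx+u0,cy+v0)],35),r*1300/464)
E
```

```text
block (array([567.39648438,  22.24517822]), [108.44107818603516, 169.58401489257812], np.float32(-0.111326426))
stop (array([742.51672363,   9.69647217]), [52.13767623901367, 236.4463348388672], np.float32(0.005023851))
-40 [ 90. 130. 140.]
-37 [ 88. 128. 139.]
-34 [ 87. 127. 138.]
-31 [ 87.  127.5 138. ]
-28 [ 81.5 121.  131. ]
-25 [ 62.  92. 102.]
-22 [36.5 61.  81.5]
-19 [36.  63.5 90. ]
-16 [37.5 68.  89. ]
-13 [ 37.   70.  103.5]
-10 [ 39.  80. 125.]
-7 [ 39.   84.5 131. ]
-4 [ 40.   84.5 133. ]
-1 [ 40.  84. 132.]
2 [ 40.  84. 132.]
5 [ 41.  84. 130.]
8 [ 42.  85. 131.]
11 [ 47.  87. 131.]
14 [ 61.5 103.5 131. ]
17 [ 69.  109.  131.5]
20 [ 82.  122.  135.5]
23 [ 88.  128.  137.5]
26 [ 89. 129. 139.]
29 [ 90. 130. 139.]
block in stop frame [[-175.05498384   13.42832182]] -0.11635028
blue (397.59090995788574, 217.40909004211426) 6.603692531585693 [[ 507.13422859 -324.07638675   35.        ]] 18.501724765218537
red (171.10240936279297, 218.03012084960938) 8.537013053894043 [[494.47484616 306.60939177  35.        ]] 23.918355538927276
```

```bash
sed -i 's/hsv\[...,1\]>135)&(hsv\[...,2\]>70)&(hsv\[...,0\]<20)/hsv[...,1]>135)\&(hsv[...,2]>108)\&(hsv[...,0]<20)/' h.py
python3 - <<'E'
from h import *
d=optics.get_image("top"); im=d["img"]
hsv=cv2.cvtColor(im,cv2.COLOR_BGR2HSV)
b=blockpose(d);s=stop(d)
print("block",b);print("stop",s)
cs,yaw=s[0],s[2]
R,t=np.array(d["R"]),np.array(d["t"]);K=np.array([[d["fx"],0,d["cx"]],[0,d["fy"],d["cy"]],[0,0,1]])
for z in (36,0):
  for x in range(-40,30,3):
    ys=np.arange(-100,100,4.); a=np.array([np.cos(yaw),np.sin(yaw)]);bb=np.array([-a[1],a[0]])
    X=np.c_[cs+x*a+ys[:,None]*bb,np.full(len(ys),z)]
    p=cv2.projectPoints(X,cv2.Rodrigues(R)[0],t,K,np.array(d["dist"]))[0].reshape(-1,2).astype(np.float32)
    v=cv2.remap(im,p[None,:,0],p[None,:,1],cv2.INTER_LINEAR)[0]
    print(z,x,np.median(v[:25],axis=0),np.median(v[25:],axis=0))
# white mark
m=((hsv[...,1]<125)).astype(np.uint8)[126:140,270:290]
vv,uu=np.nonzero(m); print("mark",uu.mean()+270,vv.mean()+126,len(uu),loc(ray(d,[(uu.mean()+270,vv.mean()+126)],36),cs,yaw))
print("block in stop frame",loc(b[0],cs,yaw),b[2]-yaw)
# studs
m=(hsv[...,1]>70).astype(np.uint8)[180:208,257:292]
n,l,st,ce=cv2.connectedComponentsWithStats(m)
for i in range(1,n): print(st[i,4],ce[i]+[257,180],loc(ray(d,[ce[i]+[257,180]],52),b[0],b[2]))
E
```

```text
block (array([567.14685059,  22.31706238]), [108.11249542236328, 169.46446228027344], np.float32(-0.10952529))
stop (array([743.0211792 ,   9.59329987]), [49.226993560791016, 236.55313110351562], np.float32(0.01326978))
36 -40 [ 89. 128. 139.] [ 90. 129. 140.]
36 -37 [ 85. 122. 133.] [ 89. 129. 140.]
36 -34 [ 65.  94. 105.] [ 90. 129. 140.]
36 -31 [42. 60. 72.] [ 90. 130. 140.]
36 -28 [33. 47. 56.] [ 90. 129. 140.]
36 -25 [30. 43. 52.] [ 88. 128. 138.]
36 -22 [32. 49. 64.] [ 77. 113. 128.]
36 -19 [35. 61. 96.] [50. 76. 89.]
36 -16 [ 38.  81. 129.] [35. 50. 60.]
36 -13 [ 39.  85. 132.] [30. 47. 59.]
36 -10 [ 41.  86. 134.] [35. 55. 76.]
36 -7 [ 42.  86. 134.] [ 35.  71. 110.]
36 -4 [ 42.  86. 133.] [ 40.  83. 131.]
36 -1 [ 40.  83. 132.] [ 40.  84. 132.]
36 2 [ 41.  83. 129.] [ 40.  85. 132.]
36 5 [ 44.  84. 128.] [ 40.  84. 131.]
36 8 [ 54.  91. 127.] [ 40.  85. 132.]
36 11 [ 68. 108. 128.] [ 41.  84. 131.]
36 14 [ 83. 120. 136.] [ 40.  84. 130.]
36 17 [ 88. 127. 138.] [ 44.  91. 129.]
36 20 [ 90. 130. 139.] [ 63. 101. 129.]
36 23 [ 90. 129. 139.] [ 81. 119. 132.]
36 26 [ 89. 129. 13
[... 733 characters left out ...]
 84. 132.]
0 14 [ 45.  84. 127.] [ 41.  85. 131.]
0 17 [ 56.  92. 127.] [ 40.  84. 132.]
0 20 [ 70. 109. 129.] [ 40.  84. 131.]
0 23 [ 83. 121. 136.] [ 41.  84. 130.]
0 26 [ 88. 127. 138.] [ 46.  91. 129.]
0 29 [ 90. 130. 139.] [ 64. 101. 129.]
mark 279.5164835164835 131.5934065934066 91 [[ 2.47576625 -3.00747022]]
block in stop frame [[-175.69000875   15.05638758]] -0.122795075
7 [264.         186.28571429] [[16.04516037 27.92375076]]
15 [274.46666667 187.13333333] [[17.3476377  -1.25406809]]
7 [284.28571429 189.        ] [[ 15.59404212 -28.96129001]]
16 [267.5 196. ] [[-9.65841092 14.88466371]]
15 [278.6 197.4] [[ -9.65334018 -16.14703522]]
8 [271.875 205.125] [[-33.31015539  -0.29205788]]
```

```bash
cat >> h.py <<'E'
def stopedges(d):
    im=cv2.GaussianBlur(d["img"],(5,1),0).astype(float); r=im[...,2]; b=im[...,0]
    A=[];B=[];C=[]
    for u in range(244,315):
        if 274<=u<=284: continue
        vc=int(round(130.+ (u-278)*0.105))
        # dark min
        vs=np.arange(vc,vc+18); seg=r[vs,u]; k=int(np.argmin(seg)); mn=seg[k]
        th=(131+mn)/2
        i=k
        while r[vs[i]-1,u]<th: 
            i-=1
            if i<-8: break
        v1=vs[i]-1 if i>0 else vs[0]+i-1
        A.append((u,v1+(r[v1,u]-th)/(r[v1,u]-r[v1+1,u])))
        th=(139+mn)/2; v=vs[k]
        while r[v,u]<th: v+=1
        B.append((u,v-(r[v,u]-th)/(r[v,u]-r[v-1,u])))
        v=vc
        while b[v,u]<65: v-=1
        C.append((u,v+(b[v,u]-65)/(b[v,u]-b[v+1,u])))
    return A,B,C
def line(P):
    vx,vy,x,y=cv2.fitLine(P[:,:2].astype(np.float32),cv2.DIST_HUBER,0,.1,.1).ravel()
    if vy<0: vx,vy=-vx,-vy
    return np.array([x,y]),np.arctan2(-vx,vy)
E
python3 - <<'E'
from h import *
d=optics.get_image("top"); 
A,B,C=stopedges(d)
L=[]
for n,E,z in (("wood/rubber",A,36),("rubber/bench z0",B,0),("back",C,36),("rub z36",B,36)):
    P=ray(d,E,z); c,y=line(P); res=loc(P,c,y)[:,0]; print(n,c,y,res.std()); L.append((c,y))
print("depth",loc(L[2][0],*L[0]),"B from A",loc(L[1][0],*L[0]),loc(L[3][0],*L[0]))
E
```

```text
wood/rubber [729.1184    12.509762] -0.09494777 0.1312494149048055
rubber/bench z0 [722.76227  -19.386143] -0.09691056 1.7483520909519337
back [757.35846    -1.6490093] -0.095406964 0.3921069660899064
rub z36 [715.19415  -17.523663] -0.09691044 1.701277556543708
depth [[ 29.45518  -11.417695]] B from A [[ -3.3036146 -32.354836 ]] [[-11.014215 -31.21824 ]]
```

Request:
play_rows --pt "0 9.6 27.1 -3.0 0 0 10.2" --pt "0 9.6 27.1 -3.0 0 0 10.2" --pt "0 9.6 27.1 -3.0 0 0 10.2" --pt "0 9.6 27.1 -3.0 0 0 10.2" --pt "0 9.6 27.1 -3.0 0 0 10.2" --pt "0 9.6 27.1 -3.0 0 0 10.2" --pt "0 9.6 27.1 -3.0 0 0 10.2" --pt "0 9.6 27.1 -3.0 0 0 10.2" --pt "0 9.6 27.1 -3.0 0 0 10.2" --pt "0 9.6 27.1 -3.0 0 0 10.2" --pt "0 9.6 27.1 -3.0 0 0 10.2" --pt "0 9.6 27.1 -3.0 0 0 10.2"

```text
t: 1.3
eef_pos: [413.7, -103.3, 170.9]
tool_rot: [0.0, 0.74, 0.672, 0.0]
wrist_force: [0.2, -0.7, -0.5]
opening: 0.124
```

Request:
play_rows --pt "0 2.9 8.3 -2 0 0 0" --pt "0 2.9 8.3 -2 0 0 0" --pt "0 2.9 8.3 -2 0 0 0" --pt "0 2.9 8.3 -2 0 0 0" --pt "0 2.9 8.3 -2 0 0 0" --pt "0 2.9 8.3 -2 0 0 0" --pt "0 2.9 8.3 -6.3 0 0 0" --pt "0 2.9 8.3 -6.3 0 0 0" --pt "0 2.9 8.3 -6.3 0 0 0" --pt "0 2.9 8.3 -6.3 0 0 0" --pt "0 2.9 8.3 -6.3 0 0 0"

```text
t: 2.22
eef_pos: [485.0, 102.2, 12.5]
tool_rot: [-0.001, 0.74, 0.672, -0.001]
wrist_force: [-0.6, -0.2, 0.6]
opening: 0.004
```

```bash
python3 - <<'E'
from h import *
d=optics.get_image("top"); print(observe()["eef_pos"])
crop(d,215,100,345,260,4,"pics/t1.png"); d2=optics.get_image("scene"); crop(d2,170,130,330,280,5,"pics/s1.png")
E
```

```text
[486.22704091 102.29663934  13.8204256 ]
```

View pics/t1.png

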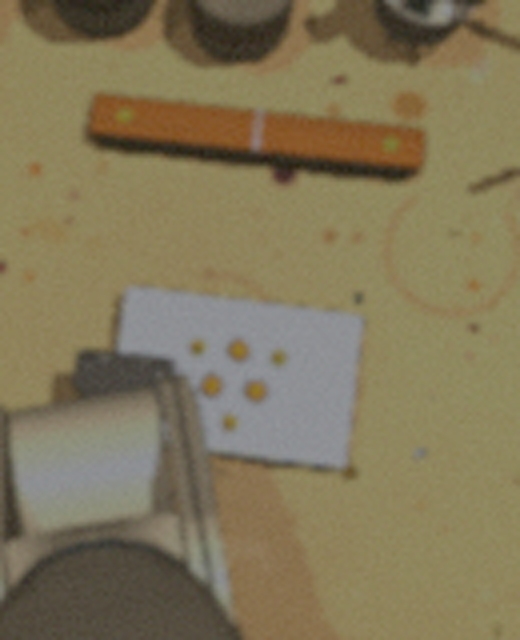

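View pics/s1.png

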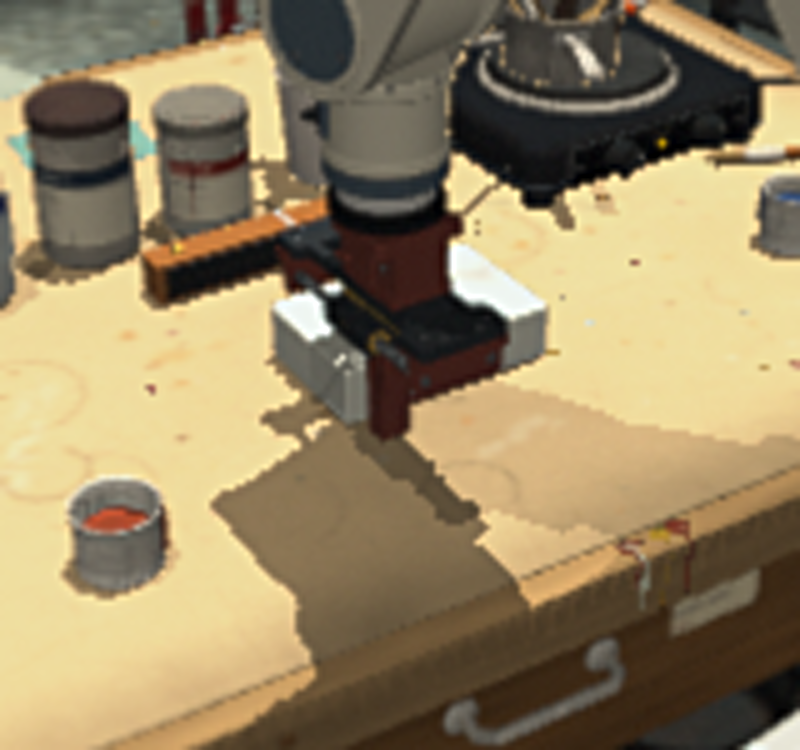

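The scene shows the closed fingers behind the block's near-left corner, and the front edge and studs stay visible from above. I'll push the left corner now.

Request:
play_rows --pt "0 0.3 -0.03 0 0 0 0" --pt "0 0.5 -0.05 0 0 0 0" --pt "0 0.65 -0.06 0 0 0 0" --pt "0 0.8 -0.08 0 0 0 0" --pt "0 0.95 -0.09 0 0 0 0" --pt "0 1.1 -0.1 0 0 0 0" --pt "0 1.25 -0.12 0 0 0 0" --pt "0 1.4 -0.13 0 0 0 0" --pt "0 1.55 -0.15 0 0 0 0" --pt "0 1.7 -0.16 0 0 0 0" --pt "0 1.8 -0.17 0 0 0 0"

```text
t: 3.23
eef_pos: [526.9, 98.7, 12.9]
tool_rot: [-0.003, 0.74, 0.672, -0.003]
wrist_force: [-11.5, 9.2, 9.9]
opening: 0.004
```

```bash
cat >> h.py <<'E'
O=np.array([724.7,8.6]); SY=-0.095
LAY=np.array([(18,0),(-9,15.6),(-9,-15.6),(16.5,28.6),(16.5,-28.6),(-33,0)])
def pose(d,guess=None,verbose=True):
    """block pose in stop frame from brass blobs (z~52) and front edge"""
    hsv=cv2.cvtColor(d["img"],cv2.COLOR_BGR2HSV)
    wm=((hsv[...,1]<45)&(hsv[...,2]>115)).astype(np.uint8); w=np.zeros_like(wm); w[100:235,215:345]=1
    wm*=w; wm=cv2.morphologyEx(wm,cv2.MORPH_OPEN,np.ones((2,2)))
    c=big(wm); hull=np.zeros_like(wm); cv2.drawContours(hull,[cv2.convexHull(c)],-1,1,-1)
    hull=cv2.erode(hull,np.ones((7,7)))
    m=((hsv[...,1]>75)&(hsv[...,2]>70)).astype(np.uint8)*hull
    n,l,st,ce=cv2.connectedComponentsWithStats(m)
    cand=np.array([ce[i] for i in range(1,n) if 3<=st[i,4]<=30])
    Q=loc(ray(d,cand,52),O,SY)
    # front edge: topmost white per column
    cols=[];
    for u in range(215,345):
        v=np.nonzero(wm[:,u])[0]
        if len(v)>12: cols.append((u,v[0]-0.5))
    P=loc(ray(d,cols,45),O,SY)
    # RANSAC-ish rigid match on studs over yaw
    best=None
    for th in np.arange(-.5,.5,.01):
        R=np.array([[np.cos(th),-np.sin(th)],[np.sin(th),np.cos(th)]]); M=LAY@R.T
        for q in Q:
            for k in range(6):
                tt=q-M[k]; D=np.linalg.norm((M+tt)[:,None]-Q[None],axis=2)
                sc=np.minimum(D.min(1),5).sum()
                if best is None or sc<best[0]: best=(sc,th,tt,D)
    sc,th,tt,D=best
    idx=[(k,D[k].argmin()) for k in range(6) if D[k].min()<5]
    A=LAY[[i for i,_ in idx]];B=Q[[j for _,j in idx]]
    a0=A.mean(0);b0=B.mean(0); H=(A-a0).T@(B-b0); th=np.arctan2(H[0,1]-H[1,0],H[0,0]+H[1,1])
    R=np.array([[np.cos(th),-np.sin(th)],[np.sin(th),np.cos(th)]]); tt=b0-R@a0
    res=np.linalg.norm(A@R.T+tt-B,axis=1)
    # front edge points belonging to the front face
    lp=(P-tt)@R; s=P[(abs(lp[:,0]-55)<6)&(abs(lp[:,1])<80)]
    fy=None
    if len(s)>8: fc,fy=line(s); fx=loc(tt,fc,fy)[0,0]
    else: fx=None
    if verbose: print("studs n",len(idx),"res",res.max().round(1),"pose",tt.round(1),"th",round(float(th),3),"| edge th",fy,"dist",fx,len(s))
    return tt,th,fy
E
python3 - <<'E'
from h import *
o=observe(); print(o["t"],o["eef_pos"],loc(o["eef_pos"],O,SY),o["wrist_force"])
d=optics.get_image("top"); pose(d); crop(d,215,100,345,260,4,"pics/t2.png")
E
```

```text
3.2333 [526.92078796  98.71093637  12.9437123 ] [[-205.43507265   70.94384043]] [-11.50376624   9.20462353   9.91276167]
studs n 5 res 0.9 pose [-150.2   -5.7] th -0.111 | edge th -0.114390336 dist -52.590532435413365 49
```

View pics/t2.png

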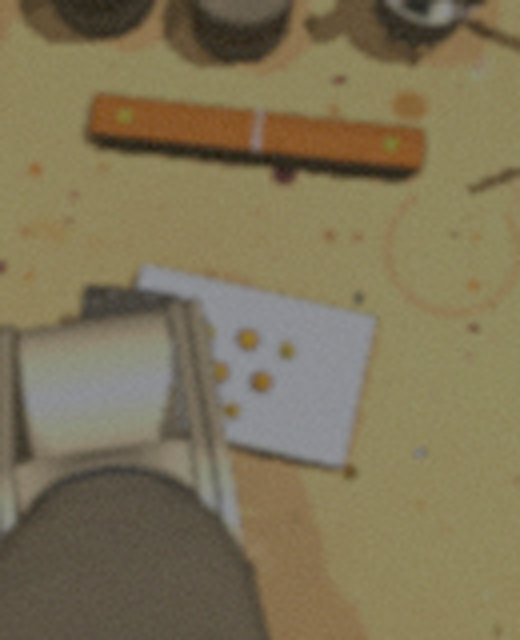

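Request:
play_rows --pt "0 0.14 -0.01 0 0 0 0" --pt "0 0.28 -0.03 0 0 0 0" --pt "0 0.42 -0.04 0 0 0 0" --pt "0 0.56 -0.05 0 0 0 0" --pt "0 0.7 -0.07 0 0 0 0" --pt "0 0.7 -0.07 0 0 0 0"

```text
t: 3.78
eef_pos: [545.7, 97.0, 12.9]
tool_rot: [-0.002, 0.74, 0.672, -0.002]
wrist_force: [-8.8, 7.4, 5.6]
opening: 0.004
```

```bash
cat > look.py <<'E'
from h import *
import sys
o=observe(); print(o["t"],o["eef_pos"].round(1),loc(o["eef_pos"],O,SY).round(1),o["wrist_force"].round(1))
d=optics.get_image("top"); pose(d); crop(d,215,100,345,260,4,f"pics/{sys.argv[1]}.png")
E
python3 look.py t3
```

```text
3.7833 [545.7  97.   12.9] [[-186.5   71. ]] [-8.8  7.4  5.6]
studs n 5 res 0.8 pose [-140.4  -11.2] th -0.243 | edge th -0.24619517 dist -53.470852104528944 45
```

Request:
play_rows --pt "0 -1.2 0.12 0 0 0 0" --pt "0 -2.29 0.22 0 0 0 0" --pt "0 -2.45 -1.2 0 0 0 0" --pt "0 -2.6 -2.6 0 0 0 0" --pt "0 -2.7 -4.0 0 0 0 0" --pt "0 -2.82 -5.3 0 0 0 0" --pt "0 -2.82 -5.3 0 0 0 0" --pt "0 -2.4 -5.34 0 0 0 0" --pt "0 -2.0 -5.38 0 0 0 0" --pt "0 -1.8 -5.4 0 0 0 0" --pt "0 -1.6 -5.42 0 0 0 0" --pt "0 -1.4 -5.43 0 0 0 0"

```text
t: 4.83
eef_pos: [509.8, -38.2, 12.4]
tool_rot: [-0.003, 0.739, 0.673, -0.003]
wrist_force: [-12.2, -5.7, 4.4]
opening: 0.005
```

```bash
python3 look.py t4
```

```text
4.8333 [509.8 -38.2  12.4] [[-209.5  -67. ]] [-12.2  -5.7   4.4]
studs n 4 res 0.7 pose [-133.5   -9. ] th -0.135 | edge th -0.17466588 dist -52.60619281210643 52
```

View pics/t4.png

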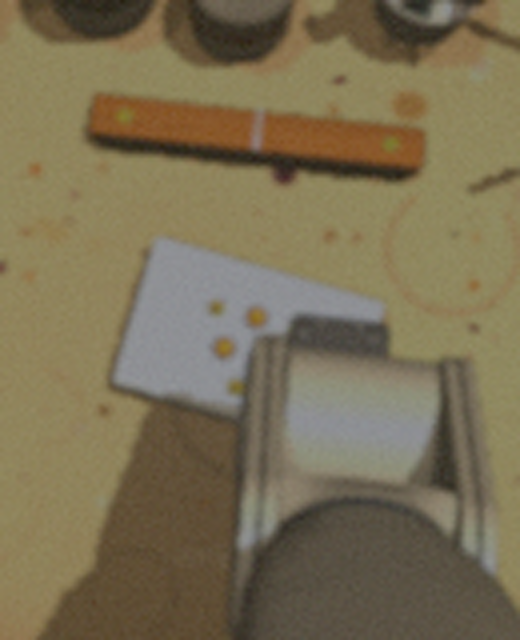

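Request:
play_rows --pt "0 0.17 -0.02 0 0 0 0" --pt "0 0.34 -0.03 0 0 0 0" --pt "0 0.51 -0.05 0 0 0 0" --pt "0 0.68 -0.06 0 0 0 0" --pt "0 0.85 -0.08 0 0 0 0" --pt "0 1.02 -0.1 0 0 0 0" --pt "0 1.19 -0.11 0 0 0 0" --pt "0 1.36 -0.13 0 0 0 0" --pt "0 1.53 -0.15 0 0 0 0" --pt "0 1.7 -0.16 0 0 0 0" --pt "0 1.8 -0.17 0 0 0 0"

```text
t: 5.8
eef_pos: [556.2, -42.4, 12.2]
tool_rot: [-0.002, 0.739, 0.673, -0.002]
wrist_force: [-9.0, -3.7, 0.2]
opening: 0.003
```

```bash
python3 look.py t5
```

```text
5.8 [556.2 -42.4  12.2] [[-162.9  -66.8]] [-9.  -3.7  0.2]
studs n 4 res 1.9 pose [-105.7    7.4] th 0.079 | edge th 0.11065848 dist -51.54236925337396 54
```

View pics/t5.png

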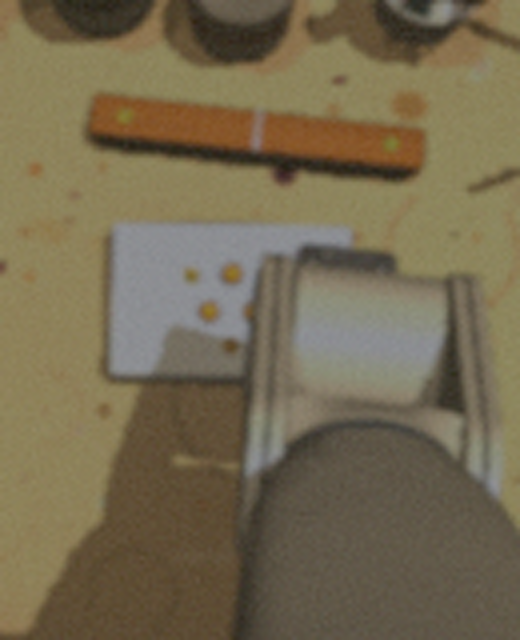

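Request:
play_rows --pt "0 0.15 -0.01 0 0 0 0" --pt "0 0.3 -0.03 0 0 0 0" --pt "0 0.45 -0.04 0 0 0 0" --pt "0 0.6 -0.06 0 0 0 0" --pt "0 0.72 -0.07 0 0 0 0" --pt "0 0.72 -0.07 0 0 0 0"

```text
t: 6.35
eef_pos: [575.1, -44.1, 12.3]
tool_rot: [-0.002, 0.739, 0.673, -0.002]
wrist_force: [-5.7, -3.8, -1.7]
opening: 0.007
```

```bash
python3 look.py t6
```

```text
6.35 [575.1 -44.1  12.3] [[-143.9  -66.7]] [-5.7 -3.8 -1.7]
studs n 4 res 1.5 pose [-94.6  12.6] th 0.23 | edge th 0.22341998 dist -51.55786535486812 52
```

View pics/t6.png

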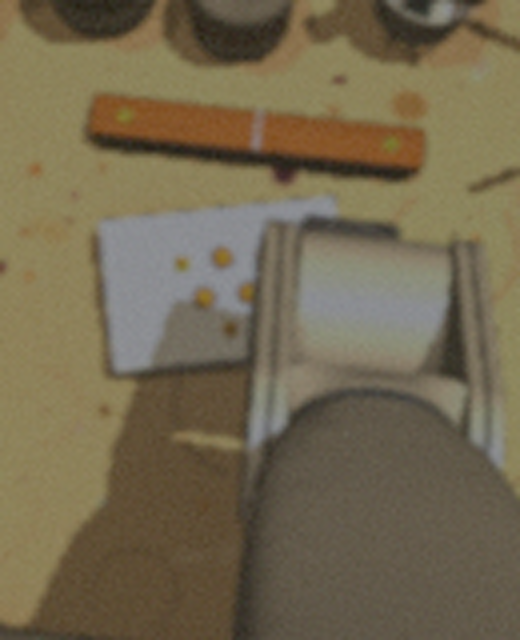

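Request:
play_rows --pt "0 -1.2 0.11 0 0 0 0" --pt "0 -2.23 0.21 0 0 0 0" --pt "0 -2.1 1.6 0 0 0 0" --pt "0 -1.97 3.0 0 0 0 0" --pt "0 -1.84 4.3 0 0 0 0" --pt "0 -1.71 5.66 0 0 0 0" --pt "0 -1.71 5.66 0 0 0 0" --pt "0 -1.4 5.63 0 0 0 0" --pt "0 -1.12 5.6 0 0 0 0" --pt "0 -0.84 5.57 0 0 0 0" --pt "0 -0.56 5.55 0 0 0 0" --pt "0 -0.3 5.52 0 0 0 0"

```text
t: 7.4
eef_pos: [566.0, 91.9, 12.6]
tool_rot: [-0.003, 0.741, 0.672, -0.003]
wrist_force: [-11.7, 6.6, 5.4]
opening: 0.004
```

```bash
python3 look.py t7
```

```text
7.4 [566.   91.9  12.6] [[-165.9   67.8]] [-11.7   6.6   5.4]
studs n 3 res 0.4 pose [-90.7  10.9] th 0.181 | edge th 0.17664394 dist -51.97404129525405 51
```

Request:
play_rows --pt "0 0.17 -0.02 0 0 0 0" --pt "0 0.34 -0.03 0 0 0 0" --pt "0 0.51 -0.05 0 0 0 0" --pt "0 0.68 -0.06 0 0 0 0" --pt "0 0.85 -0.08 0 0 0 0" --pt "0 1.02 -0.1 0 0 0 0" --pt "0 1.19 -0.11 0 0 0 0" --pt "0 1.36 -0.13 0 0 0 0" --pt "0 1.5 -0.14 0 0 0 0" --pt "0 1.6 -0.15 0 0 0 0"

```text
t: 8.28
eef_pos: [606.3, 88.1, 12.3]
tool_rot: [-0.002, 0.741, 0.672, -0.002]
wrist_force: [-9.3, 5.8, 2.7]
opening: 0.008
```

```bash
python3 look.py t8
```

```text
8.2833 [606.3  88.1  12.3] [[-125.4   67.9]] [-9.3  5.8  2.7]
studs n 3 res 0.4 pose [-66.5  -2.7] th -0.065 | edge th -0.049198586 dist -52.18781972121677 48
```

View pics/t8.png

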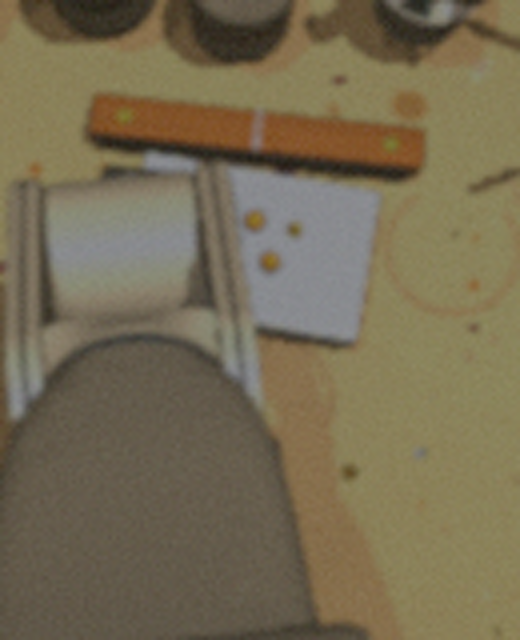

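Request:
play_rows --pt "0 0.1 -0.01 0 0 0 0" --pt "0 0.2 -0.02 0 0 0 0" --pt "0 0.3 -0.03 0 0 0 0" --pt "0 0.38 -0.04 0 0 0 0" --pt "0 0.38 -0.04 0 0 0 0"

```text
t: 8.75
eef_pos: [611.9, 87.5, 12.1]
tool_rot: [-0.005, 0.741, 0.671, -0.005]
wrist_force: [-21.5, 9.2, 13.3]
opening: 0.006
```

```bash
python3 look.py t9
```

```text
8.75 [611.9  87.5  12.1] [[-119.8   67.8]] [-21.5   9.2  13.3]
studs n 3 res 0.3 pose [-62.9  -3.8] th -0.101 | edge th -0.07925948 dist -51.906460195576976 45
```

View pics/t9.png

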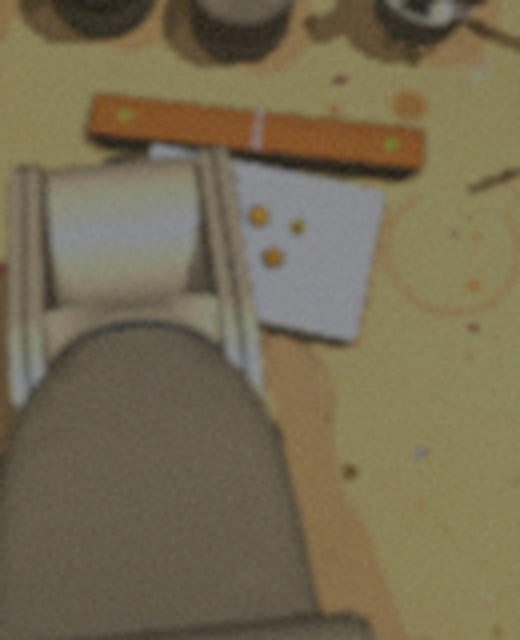

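Request:
play_rows --pt "0 -0.7 0.07 0 0 0 0" --pt "0 -1.4 0.13 0 0 0 0" --pt "0 -1.55 -1.2 0 0 0 0" --pt "0 -1.68 -2.6 0 0 0 0" --pt "0 -1.8 -4.0 0 0 0 0" --pt "0 -1.91 -5.32 0 0 0 0" --pt "0 -1.91 -5.32 0 0 0 0" --pt "0 -1.65 -5.35 0 0 0 0" --pt "0 -1.4 -5.37 0 0 0 0" --pt "0 -1.2 -5.39 0 0 0 0" --pt "0 -1.0 -5.41 0 0 0 0" --pt "0 -0.84 -5.43 0 0 0 0"

```text
t: 9.8
eef_pos: [593.8, -47.5, 12.5]
tool_rot: [-0.003, 0.74, 0.673, -0.004]
wrist_force: [-14.3, -7.1, 9.5]
opening: 0.007
```

```bash
python3 look.py t10
```

```text
9.8 [593.8 -47.5  12.5] [[-125.   -68.3]] [-14.3  -7.1   9.5]
studs n 3 res 0.8 pose [-59.6  -2.5] th -0.068 | edge th -0.04810472 dist -52.39344913932433 51
```

View pics/t10.png

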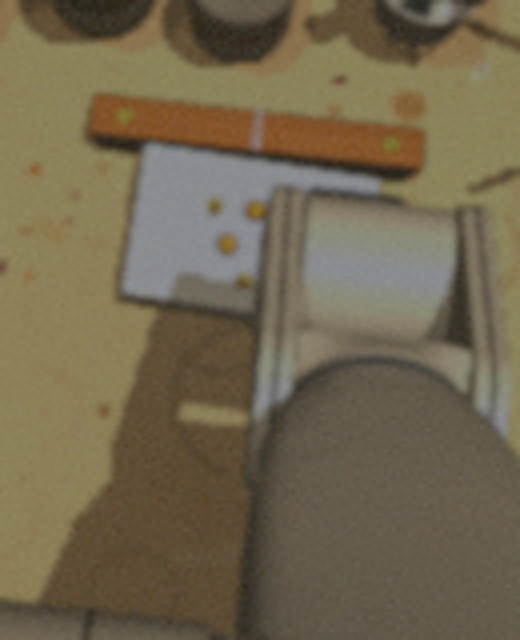

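Request:
play_rows --pt "0 0.1 -0.01 0 0 0 0" --pt "0 0.2 -0.02 0 0 0 0" --pt "0 0.3 -0.03 0 0 0 0" --pt "0 0.36 -0.03 0 0 0 0" --pt "0 0.36 -0.03 0 0 0 0"

```text
t: 10.27
eef_pos: [600.2, -48.2, 12.5]
tool_rot: [-0.005, 0.739, 0.673, -0.005]
wrist_force: [-21.3, -7.6, 15.4]
opening: 0.005
```

```bash
python3 look.py t11
```

```text
10.2667 [600.2 -48.2  12.5] [[-118.6  -68.4]] [-21.3  -7.6  15.4]
studs n 3 res 0.4 pose [-55.6  -0.2] th -0.018 | edge th -0.002562956 dist -51.94880049084359 50
```

View pics/t11.png

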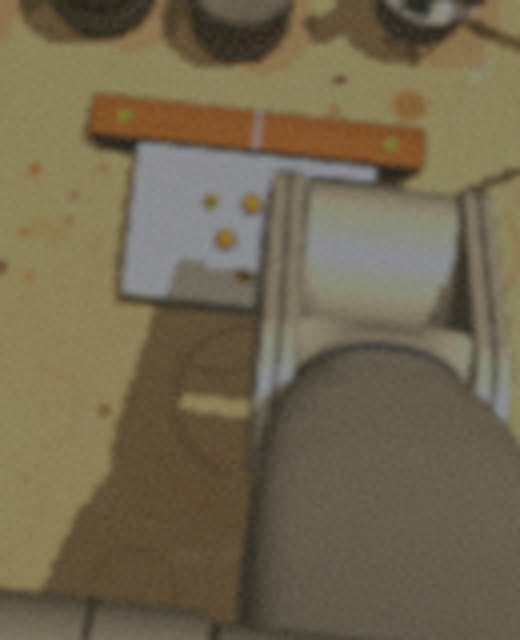

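Request:
play_rows --pt "0 0.06 0 0 0 0 0" --pt "0 0.12 -0.01 0 0 0 0" --pt "0 0.16 -0.01 0 0 0 0" --pt "0 0.16 -0.01 0 0 0 0"

```text
t: 10.65
eef_pos: [600.0, -48.2, 12.4]
tool_rot: [-0.008, 0.739, 0.673, -0.008]
wrist_force: [-34.0, -7.1, 29.1]
opening: 0.004
```

```bash
python3 look.py t12
```

```text
10.65 [600.  -48.2  12.4] [[-118.7  -68.4]] [-34.   -7.1  29.1]
studs n 3 res 0.7 pose [-55.5  -0.1] th -0.009 | edge th -0.0030166667 dist -51.85679276679246 49
```

Request:
play_rows --pt "0 -0.6 0.06 0 0 0 0" --pt "0 -1.0 0.1 0 0 0 0" --pt "0 -0.85 1.5 0 0 0 0" --pt "0 -0.72 2.8 0 0 0 0" --pt "0 -0.6 4.0 0 0 0 0" --pt "0 -0.51 5.19 0 0 0 0" --pt "0 -0.51 5.19 0 0 0 0" --pt "0 -0.2 5.16 0 0 0 0" --pt "0 0.0 5.14 0 0 0 0" --pt "0 0.15 5.13 0 0 0 0" --pt "0 0.28 5.12 0 0 0 0" --pt "0 0.38 5.11 0 0 0 0"

```text
t: 11.7
eef_pos: [612.6, 79.2, 13.1]
tool_rot: [-0.006, 0.741, 0.672, -0.006]
wrist_force: [-34.4, 14.8, 32.3]
opening: 0.004
```

```bash
python3 look.py t13
```

```text
11.7 [612.6  79.2  13.1] [[-118.2   59.7]] [-34.4  14.8  32.3]
studs n 2 res 1.5 pose [-32.7 -11.9] th 0.209 | edge th None dist None 0
```

Request:
play_rows --pt "0 -1.0 0.1 0 0 0 0" --pt "0 -1.8 0.17 0 0 0 0" --pt "0.6 -2.0 -1 2 0 0 0" --pt "0.8 -2.6 -6 4 0 0 0" --pt "1 -4 -16.2 5 0 0 0" --pt "1 -4 -16.2 5 0 0 0" --pt "1 -4 -16.2 5 0 0 0" --pt "1 -4 -16.2 5 0 0 0" --pt "1 -4 -16.2 5 0 0 0" --pt "1 -4 -16.2 5 0 0 0" --pt "1 -4 -16.2 5 0 0 0" --pt "1 -4 -16.2 5 0 0 0"

```text
t: 12.75
eef_pos: [522.5, -302.9, 133.5]
tool_rot: [0.0, 0.741, 0.672, 0.0]
wrist_force: [1.2, 0.3, -0.4]
opening: 0.724
```

```bash
python3 look.py t14; python3 - <<'E'
from h import *
d=optics.get_image("top"); s=optics.get_image("scene")
crop(s,300,150,360,200,10,"pics/s14.png"); crop(s,150,120,350,270,4,"pics/s14b.png")
b=blockpose(d); print(b, loc(b[0],O,SY), b[2]-SY)
A,B,C=stopedges(d)
E
```

```text
12.75 [ 522.5 -302.9  133.5] [[-171.8 -329.3]] [ 1.2  0.3 -0.4]
studs n 6 res 0.6 pose [-55.5   0.1] th 0.005 | edge th 1.2354055e-05 dist -52.35865277235296 56
(array([670.246521  ,  14.23407745]), [108.42768096923828, 169.58836364746094], np.float32(-0.09549169)) [[-54.74237506   0.44336995]] -0.0004916936
```

View pics/t14.png

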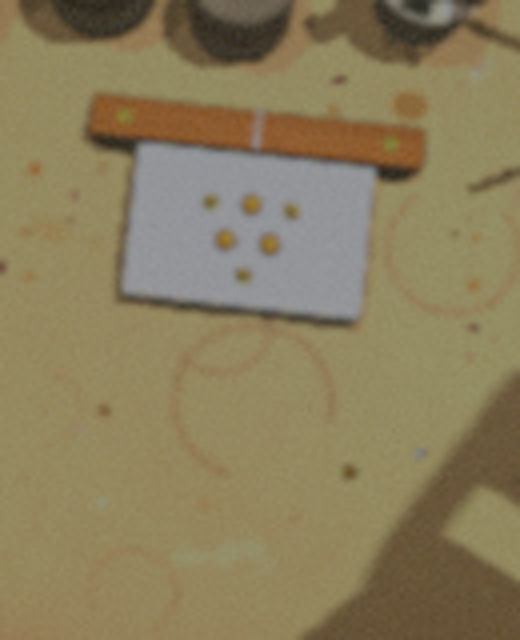

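View pics/s14.png

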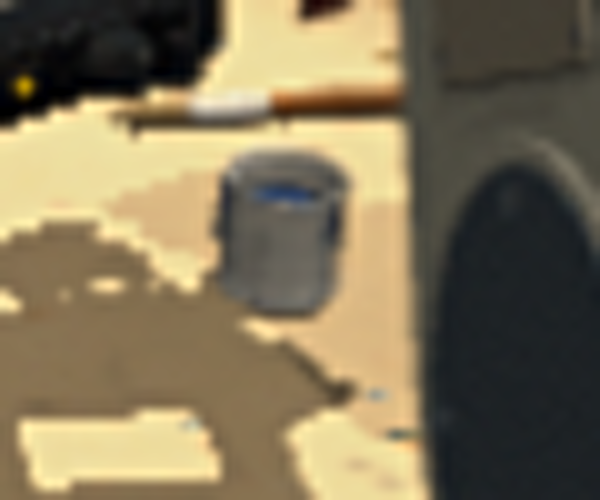

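View pics/s14b.png

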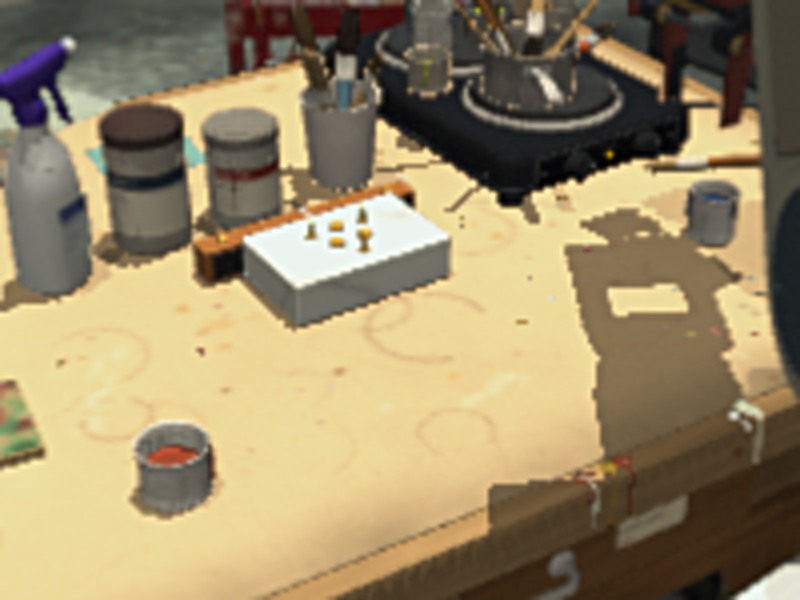

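Both the corner presses and the pictures say the block is flush and centred (θ≈0, y≈0.4 mm). Next I'll locate the tin from both views.

```bash
python3 - <<'E'
from h import *
# rim outline in the first top picture
im=cv2.imread("pics/top0.png"); d=optics.get_image("top"); s=optics.get_image("scene")
print("rim by eye",ray(d,[(398.4,217.6)],50))
hsv=cv2.cvtColor(im,cv2.COLOR_BGR2HSV)
sub=hsv[190:245,370:430]; m=((sub[...,0]>95)&(sub[...,0]<130)&(sub[...,1]>60)).astype(np.uint8)
M=cv2.moments(big(m)); print("wax",M["m10"]/M["m00"]+370,M["m01"]/M["m00"]+190,ray(d,[(M["m10"]/M["m00"]+370,M["m01"]/M["m00"]+190)],35))
# bench-coloured pixels removed (S<85 or blue hue) 
i0=im[190:245,370:430].astype(int); nb=((i0[...,2]-i0[...,0])<25).astype(np.uint8)
c=big(nb); print("notbench",cv2.minEnclosingCircle(c),cv2.boundingRect(c)); (a,b),r=cv2.minEnclosingCircle(c); print(ray(d,[(a+370,b+190)],50))
# scene silhouette: grey pixels per row
for v in range(168,180,2):
    row=s["img"][v,310:345].astype(int); g=np.nonzero(row[:,2]-row[:,0]<30)[0]+310; print(v,g.min(),g.max(),end=" ; ")
print()
# depth points of the tin in scene -> world
zm=s["z_map"]; P=[]
R,t=np.array(s["R"]),np.array(s["t"]);K=np.array([[s["fx"],0,s["cx"]],[0,s["fy"],s["cy"]],[0,0,1]])
uv=np.array([(u,v) for v in range(160,186) for u in range(312,345)],float)
n=cv2.undistortPoints(uv.reshape(-1,1,2),K,np.array(s["dist"])).reshape(-1,2)
Z=zm[uv[:,1].astype(int),uv[:,0].astype(int)]
X=((np.c_[n,np.ones(len(n))]*Z[:,None])-t)@R
k=(Z>0)&(X[:,2]>8)&(X[:,2]<48)&(np.hypot(X[:,0]-507,X[:,1]+324)<40)
X=X[k]; print(len(X),X.mean(0))
from scipy.optimize import least_squares
f=least_squares(lambda p:np.hypot(X[:,0]-p[0],X[:,1]-p[1])-26.5,[507,-324],loss="soft_l1"); print("cyl fit",f.x,np.median(abs(f.fun)))
for z in(25,): print("scene mid ray",ray(s,[(327.8,173)],25))
E
```

```text
rim by eye [[ 505.89858513 -321.95397274   50.        ]]
wax 398.156862745098 217.24132730015083 [[ 507.62951829 -325.63685218   35.        ]]
notbench ((26.619047164916992, 27.0), 10.805848121643066) (16, 19, 22, 18)
[[ 507.45217454 -317.15256792   50.        ]]
168 322 344 ; 170 322 344 ; 172 322 344 ; 174 322 344 ; 176 322 344 ; 178 322 344 ; 
149 [ 502.30688724 -320.17818536   32.47112986]
cyl fit [ 507.28672962 -329.03750654] 2.677588398921106
scene mid ray [[ 505.96135117 -325.49335727   25.        ]]
```

```bash
python3 -c "
from h import *
o=observe();print(o['t'],o['eef_pos'],o['opening'])"
```

```text
13.0 [ 522.76609546 -299.86236785  132.49706505] 0.9521315949288549
```

Request:
play_rows --pt "1 -0.65 -0.95 0 0 0 0" --pt "1 -0.65 -0.95 -1 0 0 0" --pt "1 -0.65 -0.95 -1 0 0 0" --squeeze 8

```text
t: 13.25
eef_pos: [505.0, -321.0, 104.5]
tool_rot: [-0.003, 0.74, 0.672, -0.001]
wrist_force: [-0.6, 0.4, -1.0]
opening: 0.995
```

```bash
python3 -c "
from h import *
o=observe();print(o['t'],o['eef_pos'],o['opening'])"
```

```text
13.25 [ 504.99327126 -321.00211782  104.5463226 ] 0.9947275005070293
```

Request:
play_rows --pt "1 0 0 -1.5 0 0 0" --pt "1 0 0 -3.0 0 0 0" --pt "1 0 0 -3.5 0 0 0" --pt "1 0 0 -3.5 0 0 0" --pt "0.5 0 0 -3.5 0 0 0" --pt "0.5 0 0 -3.5 0 0 0" --pt "0.5 0 0 -3.5 0 0 0" --pt "0.5 0 0 -3.5 0 0 0" --pt "0.5 0 0 -3.5 0 0 0" --pt "0.5 0 0 -3.5 0 0 0"

```text
t: 14.08
eef_pos: [507.7, -323.3, 21.3]
tool_rot: [0.001, 0.74, 0.672, 0.0]
wrist_force: [0.7, -0.4, 4.3]
opening: 0.589
```

```bash
python3 -c "
from h import *
o=observe();print(o['t'],o['eef_pos'],o['opening'],o['wrist_force'])
d=optics.get_image('top');crop(d,360,170,440,250,7,'pics/t15.png')
d=optics.get_image('scene');crop(d,270,130,370,210,7,'pics/s15.png')"
```

```text
14.0833 [ 507.73669212 -323.27009247   21.29686065] 0.5888357926023885 [ 0.6780164  -0.36239511  4.29876493]
```

View pics/s15.png

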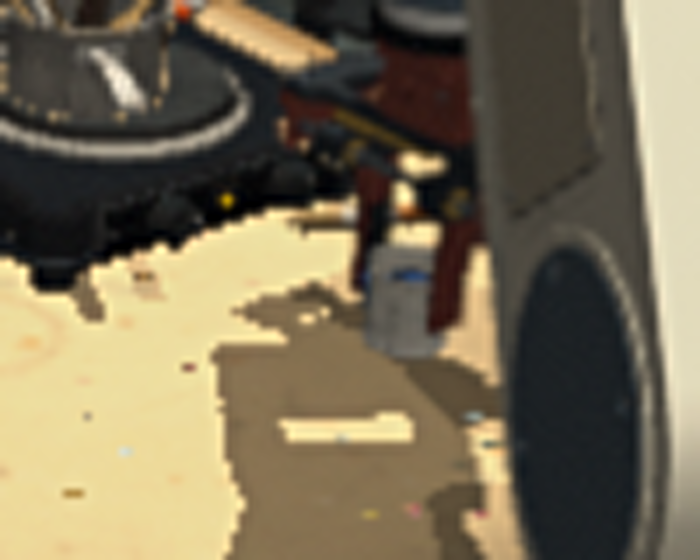

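Request:
play_rows --pt "1 0 0 0 0 0 0" --pt "1 0 0 0 0 0 0" --pt "1 0 0 0 0 0 0" --pt "1 0 0 0 0 0 -1.1" --pt "1 0 0 0 0 0 -2.2" --pt "1 0 0 0 0 0 -3.3" --pt "1 0 0 0 0 0 -4.4" --pt "1 0 0 0 0 0 -5.5" --pt "1 0 0 0 0 0 -6.6" --pt "1 0 0 0 0 0 -7.7" --pt "1 0 0 0 0 0 -8.8" --pt "1 0 0 0 0 0 -9.9"

```text
t: 15.18
eef_pos: [507.0, -322.8, 20.0]
tool_rot: [-0.0, 0.977, 0.215, -0.0]
wrist_force: [1.1, 0.3, -0.5]
opening: 1.001
```

Request:
play_rows --pt "1 0 0 0 0 0 -1.1" --pt "1 0 0 0 0 0 -2.2" --pt "1 0 0 0 0 0 -3.3" --pt "1 0 0 0 0 0 -4.4" --pt "1 0 0 0 0 0 -5.1" --pt "1 0 0 0 0 0 -5.1" --pt "0.5 0 0 0 0 0 -5.1" --pt "0.5 0 0 0 0 0 -5.1" --pt "0.5 0 0 0 0 0 -5.1" --pt "0.5 0 0 0 0 0 -5.1" --pt "0.5 0 0 0 0 0 -5.1" --pt "0.5 0 0 0 0 0 -5.1"

```text
t: 16.18
eef_pos: [507.3, -323.1, 20.3]
tool_rot: [0.0, 0.999, -0.048, 0.0]
wrist_force: [0.6, -1.1, -0.2]
opening: 0.585
```

```bash
python3 -c "
from h import *
o=observe();print(o['t'],o['eef_pos'],o['opening'],o['wrist_force'],o['tool_rot'],o['joint_pos'])"
```

```text
16.1833 [ 507.27972591 -323.05161966   20.34889107] 0.5853576557726051 [ 0.6224729  -1.09157101 -0.22156039] [ 1.33693738e-04  9.98864437e-01 -4.76425300e-02  8.98993389e-05] [-5.86779496e-01  6.73319352e-01  1.77548805e+00 -2.14824524e-04
  6.92493700e-01  1.07950330e+00]
```

Request:
play_rows --pt "0.4 0 0 0 0 0 0" --pt "0.4 0 0 0 0 0 0" --pt "0.4 0 0 0.6 0 0 0" --pt "0.4 0 0 1.6 0 0 0" --pt "0.4 0 0 2.8 0 0 0" --pt "0.4 0 0 4 0 0 0" --pt "0.4 0.4 0.8 4.8 0 0 0" --pt "0.4 1.0 2.0 4.8 0 0 0" --pt "0.4 1.6 3.2 4.8 0 0 0" --pt "0.4 2.2 4.5 4.8 0 0 0" --pt "0.4 2.8 5.8 4.8 0 0 0" --pt "0.4 3.4 7.0 4.8 0 0 0" --squeeze 20

```text
t: 17.18
eef_pos: [592.3, -146.0, 140.2]
tool_rot: [-0.0, 0.999, -0.048, -0.0]
wrist_force: [0.6, -0.1, -0.9]
opening: 0.57
```

```bash
python3 -c "
from h import *
o=observe();print(o['t'],o['eef_pos'],o['opening'],o['wrist_force'])
d=optics.get_image('top');crop(d,300,110,440,230,5,'pics/t16.png')
d=optics.get_image('scene');crop(d,170,110,370,260,4,'pics/s16.png')"
```

```text
17.1833 [ 592.3316133  -146.01945381  140.20472318] 0.5695707623394928 [ 0.55043617 -0.09060705 -0.90324186]
```

View pics/s16.png

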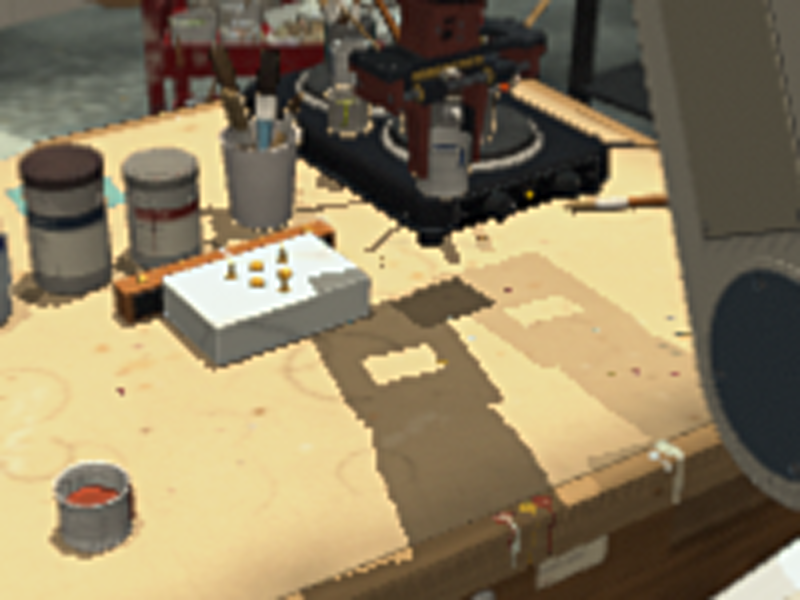

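Request:
play_rows --pt "0.4 0.6 1.2 0 0 0 0" --pt "0.4 1.2 2.5 0 0 0 0" --pt "0.4 1.8 3.7 0 0 0 0" --pt "0.4 2.4 5.0 0 0 0 0" --pt "0.4 2.9 5.9 0 0 0 0" --pt "0.4 3.12 6.41 0 0 0 0" --pt "0.4 3.12 6.41 -0.5 0 0 0" --pt "0.4 3.12 6.41 -1.2 0 0 0" --pt "0.4 3.12 6.41 -1.7 0 0 0" --pt "0.4 3.12 6.41 -1.8 0 0 0" --pt "0.4 3.12 6.41 -1.8 0 0 0"

```text
t: 18.2
eef_pos: [668.6, 10.9, 93.5]
tool_rot: [0.0, 0.999, -0.049, -0.002]
wrist_force: [-0.7, 0.4, -0.2]
opening: 0.572
```

```bash
python3 -c "
from h import *
o=observe();print(o['t'],o['eef_pos'],o['opening'],o['wrist_force'])
d=optics.get_image('top');crop(d,215,100,345,230,5,'pics/t17.png')
d=optics.get_image('scene');crop(d,190,130,290,230,8,'pics/s17.png')"
```

```text
18.2 [668.55760186  10.94136076  93.46000287] 0.572151999577107 [-0.72278087  0.374024   -0.18189241]
```

View pics/s17.png

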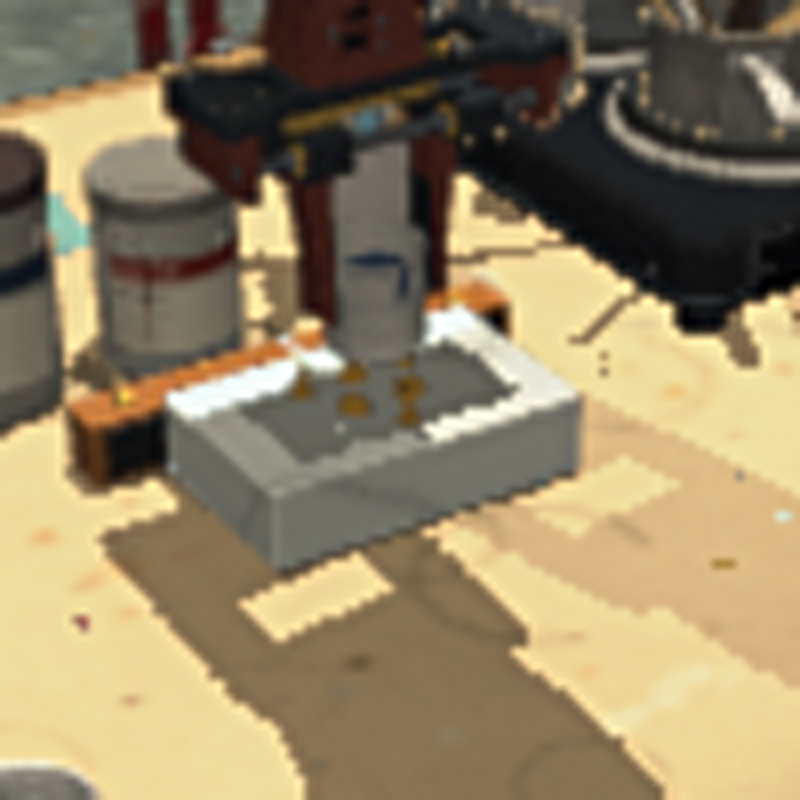

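View pics/t17.png

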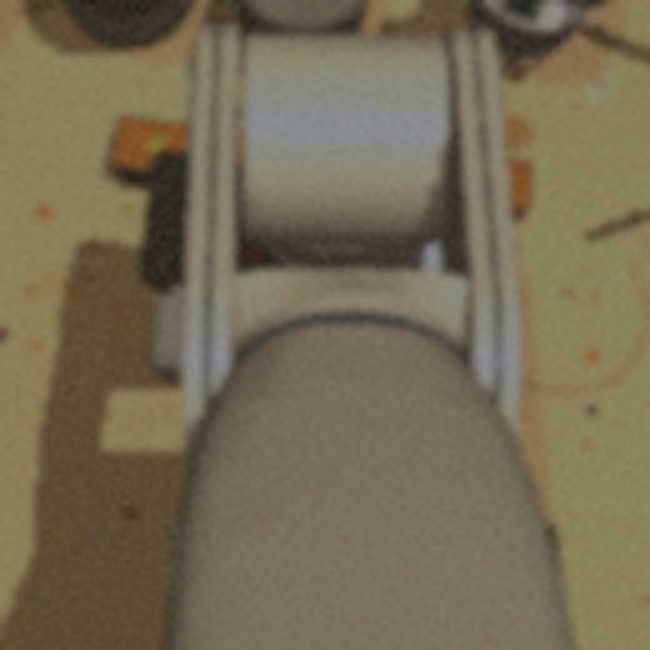

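```bash
python3 - <<'E'
from h import *
o=observe();print(o['t'],o['eef_pos'])
s=optics.get_image('scene')
def proj(s,X):
    R,t=np.array(s["R"]),np.array(s["t"]);K=np.array([[s["fx"],0,s["cx"]],[0,s["fy"],s["cy"]],[0,0,1]])
    return cv2.projectPoints(np.array(X,float).reshape(-1,3),cv2.Rodrigues(R)[0],t,K,np.array(s["dist"]))[0].reshape(-1,2)
e=o['eef_pos']
print("tin axis expected",proj(s,[[e[0],e[1],z] for z in (e[2]-20,e[2]+5,e[2]+30)]))
# silhouettes
im=s["img"].astype(int)
for v in range(160,178,2): print(v,[tuple(im[v,u]) for u in range(229,246,1)][:0], [ (u) for u in range(222,255) if abs(im[v,u,2]-im[v,u,0])<22 and 60<im[v,u,1]<140])
# studs/pins expected
a=SY;Rb=np.array([[np.cos(a),-np.sin(a)],[np.sin(a),np.cos(a)]])
for c in ([670.2,14.2],):
    W=LAY@Rb.T+c; print(proj(s,np.c_[W,[51]*3+[57]*3]).round(1))
hsv=cv2.cvtColor(s["img"],cv2.COLOR_BGR2HSV)
m=((hsv[...,1]>120)&(hsv[...,0]>10)&(hsv[...,0]<30)).astype(np.uint8)[174:184,225:246]
n,l,st,ce=cv2.connectedComponentsWithStats(m)
print([(st[i,4],(ce[i]+[225,174]).round(1).tolist()) for i in range(1,n)])
E
```

```text
18.3 [670.14060548  11.34640993  95.40129914]
tin axis expected [[236.03637586 171.84787697]
 [235.85545287 165.92435166]
 [235.67136789 159.8852056 ]]
160 [] [232, 233, 234, 235, 236, 237, 238, 239, 240, 241, 242]
162 [] [232, 240, 241, 242]
164 [] [232, 233, 234, 235, 236, 237, 238, 239, 241, 242]
166 [] [232, 233, 234, 235, 236, 237, 238, 239, 240, 241, 242]
168 [] [232, 233, 234, 235, 236, 237, 238, 239, 240, 241]
170 [] [232, 233, 234, 235, 236, 237, 238, 239, 240, 241, 242, 251]
172 [] [231, 232, 233, 234, 235, 236, 237, 238, 239, 240, 241, 242]
174 [] [234, 235, 236, 237, 238, 242, 243, 244, 245, 246, 247, 248]
176 [] [236, 237, 238, 239, 240, 241, 242, 243, 244, 245, 246, 247, 248, 249, 250, 251]
[[233.2 175.8]
 [233.3 179.8]
 [240.3 177.6]
 [226.8 176.6]
 [239.7 172.7]
 [240.1 179.9]]
[(np.int32(1), [225.0, 174.0]), (np.int32(6), [233.8, 176.2]), (np.int32(1), [240.0, 175.0]), (np.int32(13), [240.6, 179.4]), (np.int32(4), [227.5, 178.5]), (np.int32(8), [233.9, 180.1])]
```

Request:
play_rows --pt "0.4 0 0 0 0 0 0" --pt "0.4 0 0 0 0 0 0" --pt "0.4 0 0 0 0 0 0"

```text
t: 18.6
eef_pos: [670.6, 12.3, 96.0]
tool_rot: [-0.0, 0.999, -0.048, 0.001]
wrist_force: [-0.1, -0.4, -1.0]
opening: 0.576
```

Request:
play_rows --pt "0.4 0 0.1 0 0 0 0" --pt "0.4 0 0.1 -0.3 0 0 0" --pt "0.4 0 0.1 -0.5 0 0 0" --pt "0.4 0 0.1 -0.6 0 0 0" --pt "0.4 0 0.1 -0.7 0 0 0" --pt "0.4 0 0.1 -0.7 0 0 0"

```text
t: 19.1
eef_pos: [669.7, 14.8, 76.8]
tool_rot: [0.0, 0.999, -0.048, -0.001]
wrist_force: [-1.2, -0.0, -1.6]
opening: 0.574
```

```bash
python3 -c "
from h import *
o=observe();print(o['t'],o['eef_pos'],o['opening'],o['wrist_force'])
d=optics.get_image('scene');crop(d,190,130,290,230,8,'pics/s18.png')
o=observe();print(o['t'],o['eef_pos'],o['opening'],o['wrist_force'])
"
```

```text
19.1 [669.70857151  14.84809423  76.8092482 ] 0.5742092307081366 [-1.17407802 -0.01201168 -1.58026749]
19.15 [669.89505032  14.83978318  77.18597785] 0.5704257737985131 [ 0.39155225  0.13008457 -0.51828791]
```

View pics/s18.png

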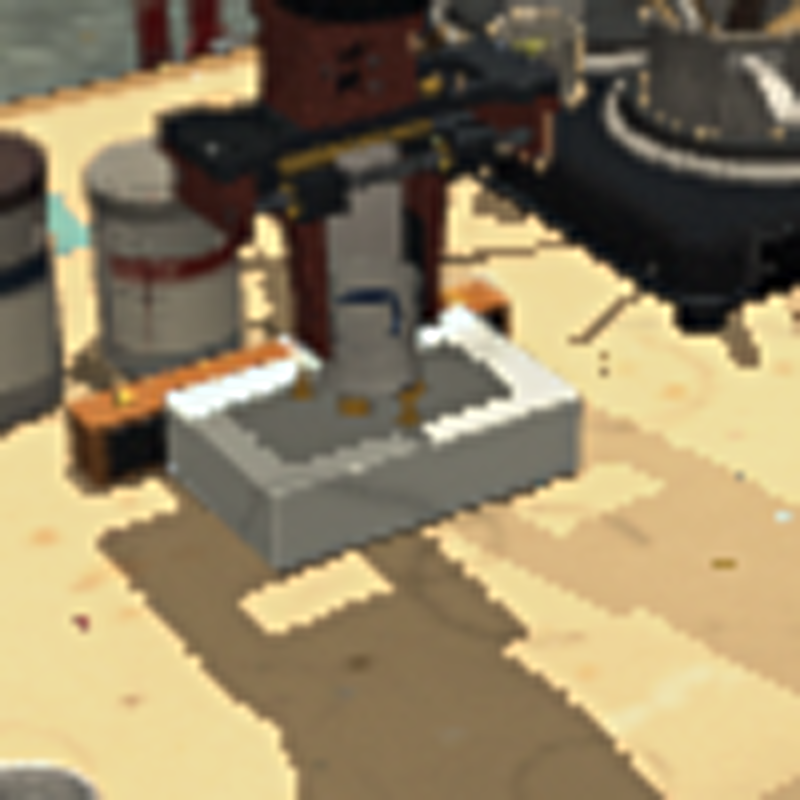

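The scene shows the tin's base below the pin tops with no contact force, so it is between the pins. I'll lower it gently onto the studs.

Request:
play_rows --pt "0.4 0 0 -0.06 0 0 0" --pt "0.4 0 0 -0.12 0 0 0" --pt "0.4 0 0 -0.16 0 0 0" --pt "0.4 0 0 -0.16 0 0 0"

```text
t: 19.48
eef_pos: [670.1, 14.8, 73.6]
tool_rot: [-0.0, 0.999, -0.048, -0.0]
wrist_force: [-0.4, 0.0, -0.5]
opening: 0.576
```

Request:
play_rows --pt "0.4 0 0 -0.03 0 0 0" --pt "0.4 0 0 -0.06 0 0 0" --pt "0.4 0 0 -0.06 0 0 0"

```text
t: 19.73
eef_pos: [670.5, 14.8, 73.1]
tool_rot: [0.0, 0.999, -0.048, 0.0]
wrist_force: [-1.9, -0.0, 3.4]
opening: 0.57
```

Request:
play_rows --pt "0.4 0 0 -0.02 0 0 0" --pt "0.65 0 0 -0.02 0 0 0" --pt "0.75 0 0 -0.02 0 0 0" --pt "0.85 0 0 0 0 0 0" --pt "0.85 0 0 0 0 0 0" --pt "0.85 0 0 0 0 0 0"

```text
t: 20.23
eef_pos: [670.2, 14.9, 72.2]
tool_rot: [-0.0, 0.999, -0.048, -0.0]
wrist_force: [-0.8, 0.3, 0.2]
opening: 0.844
```

```bash
python3 -c "
from h import *
d=optics.get_image('scene');crop(d,190,130,290,230,8,'pics/s19.png')
o=observe();print(o['t'],o['eef_pos'],o['opening'],o['wrist_force'])
"
```

```text
20.2833 [670.17589257  14.84165409  72.16658459] 0.8486050546387393 [ 0.17380097 -0.68149303  0.35735541]
```

View pics/s19.png

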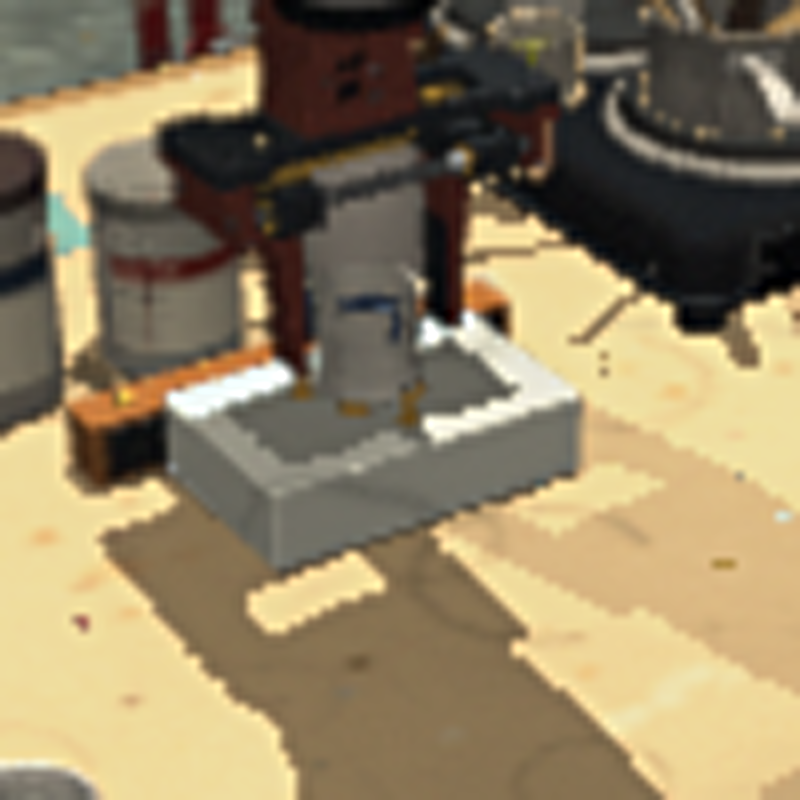

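Released; the tin stands upright on the block. I'll lift clear and retreat.

Request:
play_rows --pt "0.95 0 0 0.5 0 0 0" --pt "0.95 0 0 1.5 0 0 0" --pt "0.95 0 0 3 0 0 0" --pt "0.95 0 0 4.5 0 0 0" --pt "0.95 -1.5 0 4.5 0 0 0" --pt "0.95 -3 -2 4.5 0 0 0" --pt "0.95 -4.5 -4 4.5 0 0 0" --pt "0.95 -5.5 -6 4.5 0 0 0" --pt "0.95 -6.5 -8 4.5 0 0 0" --pt "0.95 -7 -10 4.5 0 0 0" --pt "0.95 -7 -10 4.5 0 0 0" --pt "0.95 -7 -10 4.5 0 0 0"

```text
t: 21.28
eef_pos: [494.2, -237.2, 186.0]
tool_rot: [0.0, 0.999, -0.048, 0.001]
wrist_force: [1.6, 0.0, 0.1]
opening: 0.952
```

```bash
python3 - <<'E'
from h import *
d=optics.get_image('top');crop(d,215,100,345,230,5,'pics/t20.png')
s=optics.get_image('scene');crop(s,190,130,290,230,8,'pics/s20.png')
o=observe();print(o['t'],o['eef_pos'],o['wrist_force'])
b=blockpose(d); print(b,loc(b[0],O,SY),b[2]-SY)
A,B,C=stopedges(d)
P=ray(d,A,36); print(line(P))
# edge between block far edge and rubber; rim depth in top
hsv=cv2.cvtColor(d["img"],cv2.COLOR_BGR2HSV)
sub=hsv[165:215,250:300]; m=((sub[...,0]>95)&(sub[...,0]<130)&(sub[...,1]>60)).astype(np.uint8)
c=big(m); M=cv2.moments(c); uv=(M["m10"]/M["m00"]+250,M["m01"]/M["m00"]+165); print("wax",uv,ray(d,[uv],88),loc(ray(d,[uv],88),O,SY))
E
```

```text
21.3833 [ 493.58770992 -239.42088979  185.92574742] [1.3678793  1.23551652 0.33636421]
(array([670.34295654,  14.28413391]), [108.05296325683594, 169.75897216796875], np.float32(-0.097125635)) [[-54.65112257   0.5023483 ]] -0.0021256357
(array([ 7.2972302e+02, -5.9820664e-01], dtype=float32), np.float32(-0.090074025))Traceback (most recent call last):
  File "<stdin>", line 11, in <module>
  File "h.py", line 14, in big
    return max(c,key=cv2.contourArea)
ValueError: max() iterable argument is empty
```

View pics/t20.png

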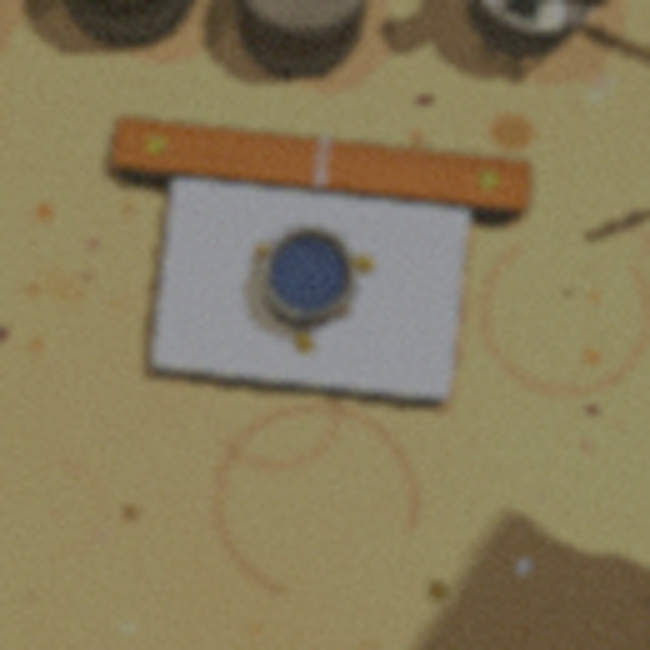

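View pics/s20.png

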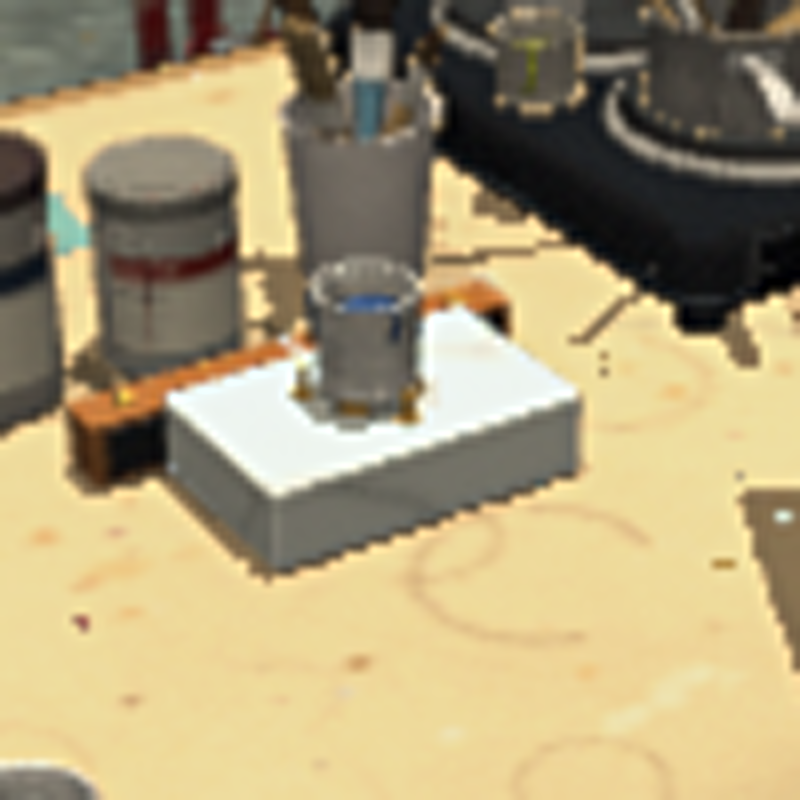

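Request:
play_rows --pt "0.95 0 0 0 0 0 0" --pt "0.95 0 0 0 0 0 0" --pt "0.95 0 0 0 0 0 0" --pt "0.95 0 0 0 0 0 0"

```text
t: 21.72
eef_pos: [495.8, -234.0, 184.9]
tool_rot: [-0.0, 0.999, -0.047, 0.0]
wrist_force: [-0.1, 0.6, 0.2]
opening: 0.948
```

```bash
python3 -c "
from station import ticket
print(ticket.close_job())"
```

```text
the job is handed in; nothing more can be done
None
```

The block is flush and centred against the stop, and the blue tin stands upright on the three studs. I handed the job in at about 22 s of the 67 s allowed.

**Walking the block:** I pushed the near-left corner first, swinging the block to about −13.9° from square, then the near-right corner to about +12.8°. A second left push brought it into contact with the stop and a second right push squared it up. I then pressed each near corner at about 34 N forward (about 45 N total at the wrist); the two presses stopped within 0.5 mm of each other.

**Block, last checks:** the final pictures put it within 0.002 rad of square and 0.5 mm of centre. Its far face comes out at the rubber face to within my measuring error of a few millimetres.

**Tin:** I gripped it twice at right angles to centre it, then lowered it between the guide pins. First contact came at the height expected for the studs (3.4 N), and I released it there. The last pictures show it upright inside all three pins.

**Doubts:**
- The final stop-angle measurement was off by 0.005 rad from the first one, because the block now hides the edge I was using.
- The final automatic check of the tin's position failed because its colour search found nothing. I relied on looking at the two pictures and on the contact height instead.
- I did not measure whether the tin rocks.

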